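# Tighten the cupboard door's corner bolt and take out its back panel

### The job

This cupboard door lies clamped on the worktop for a new insert. First swing the click wrench on its corner bolt clockwise until the bolt is home and the wrench's joint trips, and stop there without forcing the handle on to the end of its kink; then turn both turn buttons about a quarter turn aside, lift the plywood panel out by its knob and lay it flat in the middle of the round serving board, knob up, without dropping it. Leave the cactus, the jar, the mug and the pepper mill where they stand, and let go of everything.

Things in the scene. Friction and masses are not known exactly. Their poses are not given: they have to be found in the camera images.
- door: White cupboard door, fixed on the worktop, back up: 180 (x) x 240 (y) x 22 mm. Origin: centre of its underside. Its rebated opening, 126 x 176 mm, holds the panel on a ledge 10 mm up. It lies left or right of the robot, yawed up to 0.35 rad. In its frame the bolt is at (72, 102) mm, button0's pivot at (-76, 22), button1's at (76, -35).
- bolt_axis (a point): Point on the upright axis of the corner bolt, 70 mm above the worktop, at the top of the steel wrench head (30 mm across). The wrench is captive on the bolt; it cannot be taken off.
- bolt (a joint): Turn of bolt and wrench, rad, growing clockwise from above. Starts 0 to 0.55, handle over the panel; turns stiffly (0.5 N m, 4 N at the grip) to a hard stop, fully home, at 1.3. The straight handle points from the bolt, in the door's frame, at angle 4.093 minus this value (counter-clockwise from +x): at home to the door's -x, 0.35 rad outwards to +y, clear of the panel.
- click (a joint): Breakaway joint of the wrench, rad, 0 (handle straight) to 0.5; upright pivot 30 mm from the bolt axis (dark collar). It gives only at 1.3 N m (about 13 N at the grip), so only once the bolt is home; the handle then kinks on clockwise and stays kinked. Tripped above 0.08; beyond 0.40 it counts as forced.
- handle_grip (a point): On the black handle, 128 mm from the bolt axis when straight, 59 mm above the worktop; moves with the handle. The handle is level, 22 mm wide, 18 mm high (50 to 68 mm above the worktop), from 75 to 170 mm from the bolt axis. It can be pushed sideways or straddled by the fingers.
- button0 (a joint): Turn of the turn button on the door's -x rail, rad, -1.6 to 1.6, positive counter-clockwise from above; at 0 its long end points along the door's +x over the panel's edge. Starts within 0.35 of 0, turns either way with 0.04 N m and stays where left. The panel is free when it is beyond 1.1 either way.
- button0_pivot (a point): On button0's pivot axis, at the top of its fin, 46 mm above the worktop. A steel bar 44 x 13 x 7 mm (23 to 30 mm above the worktop) from 12 mm behind the pivot to 32 mm ahead; on it, to pinch, a fin 8 mm thick, up to 46 mm above the worktop, from 10 mm behind the pivot to 22 mm ahead.
- button1 (a joint): The like for the turn button on the door's +x rail; at 0 its long end points along the door's -x, over the panel's edge.
- button1_pivot (a point): On button1's pivot axis, at the top of its fin, 46 mm above the worktop; same shape as button0.
- panel: Loose plywood panel, 120 (x) x 170 (y) x 8 mm, 0.11 to 0.22 kg. Origin: centre of its underside. At its centre a brass knob, 22 mm across, from 19 to 32 mm above the panel's underside on a thinner neck. It starts in the door's opening, underside 10 mm above the worktop.
- board: Round wooden serving board, fixed, 240 mm across, 18 mm thick, with a short 60 mm handle that points along its +x. Origin: centre of its underside, on the worktop. It lies on the other side of the robot from the door.
- cactus: Bystander: cactus in a terracotta pot, 68 mm across, 106 mm high, beyond the door on its +x side. Origin: centre of its underside.
- jar: Bystander: amber glass jar, 58 mm across, 105 mm high, beside the door on its -y side. Origin: centre of its underside.
- mug: Bystander: white mug, 72 mm across, 85 mm high, near the board. Origin: centre of its underside.
- mill: Bystander: wooden pepper mill, 44 mm across, 100 mm high, beside the door on its +y side, near the bolt. Origin: centre of its underside.
There are look-alikes about, which are no part of the job. Several things have the shape of the panel; the one meant has the colours described above.

How it is judged (in metres and radians):
On the way, in this order (a step that is already met when the one before it is completed fails the run):
1. the bolt is fully home and the wrench has tripped (value of joint bolt above 1.25 rad and value of joint click between 0.08 and 0.4 rad), for 0.2 s.
2. both turn buttons are turned aside ((value of joint button0 above 1.1 rad or value of joint button0 below -1.1 rad) and (value of joint button1 above 1.1 rad or value of joint button1 below -1.1 rad)), for 0.2 s.
3. the panel is lifted out of the door (height (world z) of panel above 0.045 m), for 0.1 s.
At the end, for the whole second after the job is handed in: The bolt is home (joint above 1.25), the wrench tripped (kink between 0.08 and 0.40 rad), both buttons more than 1.1 rad aside, and the panel lies at rest flat on the serving board, knob up, its centre within 35 mm of the board's centre (all of step 1 and all of step 2 and horizontal distance between panel and board below 0.035 m and height (world z) of panel between 0.014 and 0.022 m and angle between panel's own z axis and vertical below 0.08 rad and linear speed of panel below 0.02 m/s); the robot touches nothing.
It fails at once if the wrench handle is forced on past its trip (kink above 0.40 rad) (value of joint click above 0.4 rad).
It fails at once if the panel is dropped or thrown from a height (height (world z) of panel above 0.05 m and contact force between panel and anything else below 0.02 N).
It fails at once if a bystander (cactus, jar, mug or mill) is shifted more than 25 mm or tipped (distance of any of cactus, jar, mug, mill from where it was at the start of the episode above 0.025 m or angle between any of cactus, jar, mug, mill's own z axis and vertical above 0.3 rad).
It also fails if it takes over 72 s, if anything falls off the work surface, if the arm or the gripper's body presses on something with over 40 N, if the wrist force passes 120 N, or if a joint passes its speed limit or range.

### The arm

A 6-joint arm with a two-finger parallel gripper is mounted at the origin on the work surface. World frame = base frame: x ahead of the robot, y to its left, z up, the work surface at z = 0. Lengths are in mm, angles in rad, forces in N, time in s.
With the tool pointing down it reaches from about 350 to 775 mm from the base axis. Payload 7.3 kg.
Tool frame: the origin (TCP) lies at the very end of the fingers, on their centre line; the grasp point (between the pads) lies bot.grip_point_offset behind it (bot.grip_point_offset is the distance from the TCP to the grasp point, in mm); z points along the fingers, y is the line along which they close (so a half turn about z gives the same grasp; the last joint's range is limited). The gripper opens to 92 mm and grips with 3 to 60 N. Pads are 19 mm wide; open, the fingers measure 130 mm over their backs; the gripper's body (75 mm by 190 mm) begins 47 mm behind the grasp point.
Start: joints at [-1.494, 0.342, 1.524, -0, 1.275, -0.146], TCP at [116.026, -512.038, 226.741] pointing down, gripper open.
Joint ranges: [-2.53, 2.53], [-0.77, 2.02], [0.04, 2.7], [-1, 4.14], [0.28, 2.66], [-3.11, 3.11]. Speed limits (rad/s): [2.57, 2.57, 3.14, 3.14, 3.14, 3.14].

### API

Orientations are given as [roll, pitch, yaw] about the fixed x, y, z axes, in that order (R = Rz(yaw) Ry(pitch) Rx(roll)).
In Python, from plant import bot gives the robot as it stands. The module is installed in compiled form; this text tells all that it offers.
- The arm moves only by the tool carry_out, never from a script. Its argument "plan" is a list of rows, each an object of numbers: "tx", "ty", "tz": the shift along the world's x, y, z in mm; "rx", "ry", "rz": the turn, a rotation vector about the world's x, y, z in rad. A call has 1 to 12 rows; each row shifts and turns the commanded pose from where the row before left it; what a row does not reach is not made up. A row lasts 1/10 s, in which the tool goes at most 50 mm and 8.59 degrees, less where a joint would pass 70% of its speed; a pose out of reach is approached as far as the arm can. A call with a gripper value outside its range is refused whole. "gripper" is the closure, from 0 (fully open) to 1 (shut), set as the call begins (left out, the last holds). The fingers move at their own pace and stop on an object; the grip force is fixed at half the most. Time passes only in rows, so rows that do not move let the fingers close. It gives the time, the measured TCP pose, the force, the opening and the grip force at its end, in the units of the state.
- bot.get_obs(): the state, without advancing time (a new reading comes with each control period).
- bot.capture(name): name is "side" or "top" or "wrist"; returns the picture (480x640x3 uint8, red, green, blue); there is no depth.
- bot.camera_model(name): a dict with "camera_matrix" (3x3 intrinsics, pixels), "dist" ([k1, k2, p1, p2, k3] as OpenCV has them; the pictures are not rectified), "R" (3x3) and "t" (3): a world point X has camera coordinates R X + t. Camera axes: x right, y down, z forward; pixel columns grow to the right and rows downward; lengths in mm; the calibration is good to about 2 mm. A picture is of the moment at which its call begins: read the wrist's pose just before it. camera_model takes no time and is no camera call; for the wrist camera it gives the pose at the moment of the call.
- bot.close_job(): hands the job in; it is judged then, once.
The state is a dict: "time": time; "joint_positions": joint angles; "dq": joint speeds; "tau": joint torques, N m; "tool_pos": TCP position; "tcp_rot": TCP orientation; "contact_force": force on the tool from outside, world axes, zero at the start; "moment": the same for the moment, N m; "grip_width": finger opening in mm; "finger_force": force on a finger pad.
Only numpy, scipy, OpenCV 4.12 (cv2) and the standard library are available. Lean on these libraries where they do the work, as an engineer would, in place of code of your own. Each camera call takes 0.05 s, during which the arm holds its last target. There are 200 camera calls.

## Working session

There is one attempt and no reset: what is moved stays moved. The work goes in short steps, Python scripts to look and compute and a tool call to move; the robot and the scene stay as the last step left them, time stands still between calls to the robot, and variables do not carry over. Pictures are saved under pics/ and viewed, at most 10 in all, crops included, and the job is handed in when it is done.

Besides the shell and the picture viewer there is one more tool, called by a JSON object that holds its "fn" and its "kwargs". carry_out: Moves the arm, as the interface text tells. Its arguments: {"type":"object","properties":{"plan":{"type":"array"},"gripper":{"type":"number"}},"required":["plan"]}

```bash
mkdir -p pics; cat > h.py <<'E'
import numpy as np, cv2, json
from plant import bot
def save(cam,fn):
    m=bot.camera_model(cam); im=bot.capture(cam)
    cv2.imwrite('pics/'+fn+'.png',im[:,:,::-1])
    json.dump({k:np.array(v).tolist() for k,v in m.items()},open('pics/'+fn+'.json','w'))
def px2w(fn,uv,z):
    m={k:np.array(v) for k,v in json.load(open('pics/'+fn+'.json')).items()}
    uv=np.array(uv,float).reshape(-1,1,2)
    n=cv2.undistortPoints(uv,m['camera_matrix'],m['dist']).reshape(-1,2)
    d=np.c_[n,np.ones(len(n))]@m['R']; c=-m['R'].T@m['t'].ravel()
    z=np.broadcast_to(z,len(n)); return c+d*((z-c[2])/d[:,2])[:,None]
def w2px(fn,X):
    m={k:np.array(v) for k,v in json.load(open('pics/'+fn+'.json')).items()}
    return cv2.projectPoints(np.array(X,float).reshape(-1,1,3),cv2.Rodrigues(m['R'])[0],m['t'],m['camera_matrix'],m['dist'])[0].reshape(-1,2)
E
python3 - <<'E'
from h import *
save('top','top0'); print(bot.get_obs(), bot.grip_point_offset)
m=bot.camera_model('top');print(m['camera_matrix'],m['R'],m['t'])
E
```

```text
{'time': 0.05, 'joint_positions': array([-1.49399109e+00,  3.42681825e-01,  1.52497124e+00, -4.73599416e-06,
        1.27542458e+00, -1.46026737e-01]), 'dq': array([ 1.74418207e-04,  5.13776219e-04, -1.52861790e-03, -9.25646319e-04,
        1.86390509e-04, -7.80252825e-06]), 'tau': array([ 1.20346722e-03, -4.32427669e+01, -2.44994509e+01,  7.19241193e-02,
        5.22968941e-02, -4.26513907e-05]), 'tool_pos': array([ 115.99703651, -511.62046959,  226.0821763 ]), 'tcp_rot': array([-3.14012281e+00, -2.11597284e-04,  2.22833203e-01]), 'contact_force': array([-0.94968502,  0.3364494 , -0.38553571]), 'moment': array([-0.00155435,  0.0235753 ,  0.0226905 ]), 'finger_force': 0.0, 'grip_width': 91.59095635061792} 18.8
[[502.23553614   0.         319.98671844]
 [  0.         502.23553614 240.15887105]
 [  0.           0.           1.        ]] [[ 0.00523814 -0.99993461 -0.01016581]
 [-0.99284611 -0.00398779 -0.11933439]
 [ 0.11928605  0.01071817 -0.99280207]] [  31.90918762  518.48173695 1259.40442721]
```

View pics/top0.png

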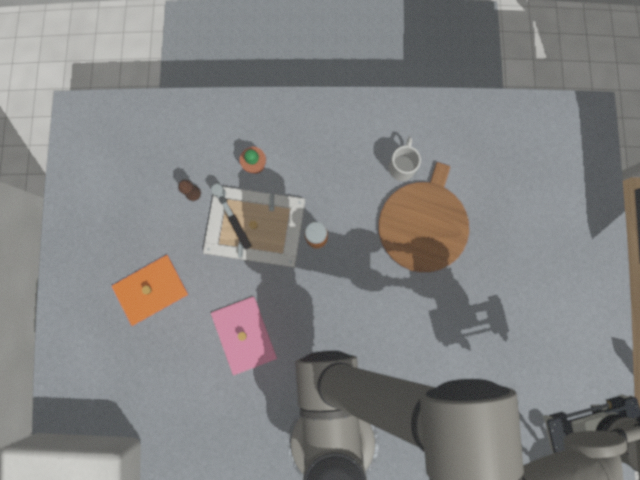

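The door (about px 255,226) lies left of the robot and the board (about 424,226) to the right. The mill is at (189,189), the cactus at (252,158), the jar at (316,233) and the mug at (405,160). I'll enlarge the door area.

```bash
python3 - <<'E'
from h import *
im=cv2.imread('pics/top0.png')
cv2.imwrite('pics/c1.png',cv2.resize(im[140:280,165:345],None,fx=4.4,fy=4.2857,interpolation=cv2.INTER_CUBIC))
E
```

```text
(no output)
```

View pics/c1.png

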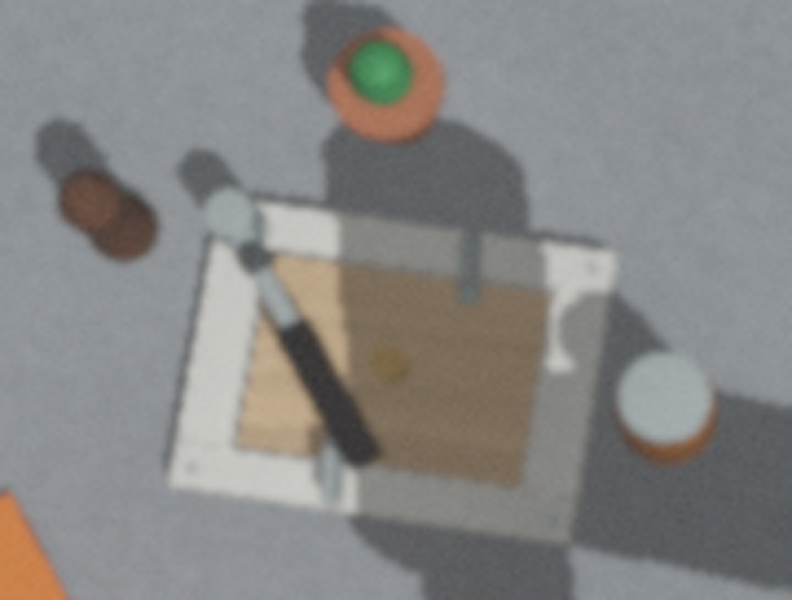

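```bash
cat > pose.py <<'E'
from h import *
from scipy.optimize import least_squares
def c2p(p): p=np.array(p,float); return np.c_[165+(p[:,0]+.5)/4.4-.5,140+(p[:,1]+.5)/4.2857-.5]
E
python3 - <<'E'
from pose import *
W=lambda p,z:px2w('top0',c2p(p),z)
P=W([(615,250),(570,545),(170,487),(232,216),(388,362)],[22,22,22,70,42]); print(P.round(1))
L=np.array([(90,-120),(-90,-120),(-90,120),(72,102),(0,0)])
def f(q):
    c,s=np.cos(q[2]),np.sin(q[2]); return (L@np.array([[c,s],[-s,c]])+q[:2]-P[:,:2]).ravel()
r=least_squares(f,[480,100,0]); q=r.x; print(q,r.fun.round(1))
h=W([(302,330),(362,455)],59)[:,:2]; b=P[3,:2]
d=h[1]-h[0]; a=np.arctan2(d[1],d[0]); print('handle',h,a,'bolt val',(4.093-(a-q[2]))%(2*np.pi), np.linalg.norm(h-b,axis=1))
print('b0 tip/back',W([(331,432),(331,500)],30)); print('b1',W([(470,300),(470,232)],46))
c,s=np.cos(q[2]),np.sin(q[2]); R=np.array([[c,-s],[s,c]])
for n,p in dict(bolt=(72,102),b0=(-76,22),b1=(76,-35)).items(): print(n,R@p+q[:2])
# board, bystanders
print('board',px2w('top0',[(424,226),(378,226),(469,226),(424,181),(424,271)],18).round(0))
print('mill',W([(90,200),(125,235)],[100,0]),'cact',W([(390,85)],50),'jar',W([(665,398)],105),'mug',px2w('top0',[(406,161)],85))
E
```

```text
[[630.5  75.8  22. ]
 [450.1 100.5  22. ]
 [483.9 337.7  22. ]
 [640.9 295.3  70. ]
 [557.9 206.8  42. ]]
[ 5.56739847e+02  2.06299886e+02 -1.38396709e-01] [-1.2 -0.8  0.9 -0.7  0.2 -0.1  1.2  2.1 -1.1 -0.5]
handle [[574.33722481 254.66971606]
 [499.97751073 218.1034156 ]] -2.684567763062892 bolt val 0.35598574667790217 [ 77.96216637 160.66054837]
b0 tip/back [[516.97130376 241.28481371  30.        ]
 [475.86343127 240.30301027  30.        ]]
b1 [[594.93658486 159.08359456  46.        ]
 [636.431192   159.83645769  46.        ]]
bolt [642.12285947 297.39182369]
b0 [484.50154209 238.57413667]
b1 [627.18473282 161.14993449]
board [[ 558. -237.   18.]
 [ 558. -117.   18.]
 [ 559. -356.   18.]
 [ 678. -240.   18.]
 [ 441. -235.   18.]]
mill [[643.82936736 370.2412772  100.        ]
 [644.3917695  376.41127147   0.        ]] cact [[726.40961542 208.47572975  50.        ]] jar [[528.17898272  43.89167171 105.        ]] mug [[ 713.46646878 -181.7861535    85.        ]]
```

Fit residuals are about 1–2 mm, and handle length, reach and sizes agree. The bolt is at about 0.36, the door yaw is -0.138 and the board centre is (559,-237). Going above the handle.

{"fn": "carry_out", "kwargs": {"plan": [{"tx":34.4,"ty":31.2},{"tx":34.4,"ty":31.2},{"tx":34.4,"ty":31.2},{"tx":34.4,"ty":31.2},{"tx":34.4,"ty":31.2},{"tx":34.4,"ty":31.2},{"tx":34.4,"ty":31.2},{"tx":34.4,"ty":31.2},{"tx":34.4,"ty":31.2},{"tx":34.4,"ty":31.2}], "gripper": 0.6}}

```text
invalid input at $.plan[0]: expected keys tx, ty, tz, rx, ry, rz
```

{"fn": "carry_out", "kwargs": {"plan": [{"tx":6.7,"ty":44,"tz":-8,"rz":0.0234},{"tx":6.7,"ty":44,"tz":-8,"rz":0.0234},{"tx":6.7,"ty":44,"tz":-8,"rz":0.0234},{"tx":6.7,"ty":44,"tz":-8,"rz":0.0234},{"tx":6.7,"ty":44,"tz":-8,"rz":0.0234},{"tx":6.7,"ty":44,"tz":-8,"rz":0.0234},{"tx":6.7,"ty":44,"tz":-8,"rz":0.0234},{"tx":6.7,"ty":44,"tz":-8,"rz":0.0234},{"tx":6.7,"ty":44,"tz":-8,"rz":0.0234},{"tx":6.7,"ty":44,"tz":-8,"rz":0.0234},{},{}]}}

```text
invalid input at $.plan[0]: expected keys tx, ty, tz, rx, ry, rz
```

```bash
python3 - <<'E'
from h import *
o=bot.get_obs();print({k:np.round(o[k],3) for k in('time','tool_pos','tcp_rot','contact_force','grip_width','joint_positions')})
save('wrist','w1')
E
```

```text
{'time': np.float64(0.05), 'tool_pos': array([ 115.997, -511.62 ,  226.082]), 'tcp_rot': array([-3.14 , -0.   ,  0.223]), 'contact_force': array([-0.95 ,  0.336, -0.386]), 'grip_width': np.float64(91.591), 'joint_positions': array([-1.494,  0.343,  1.525, -0.   ,  1.275, -0.146])}
```

View pics/w1.png

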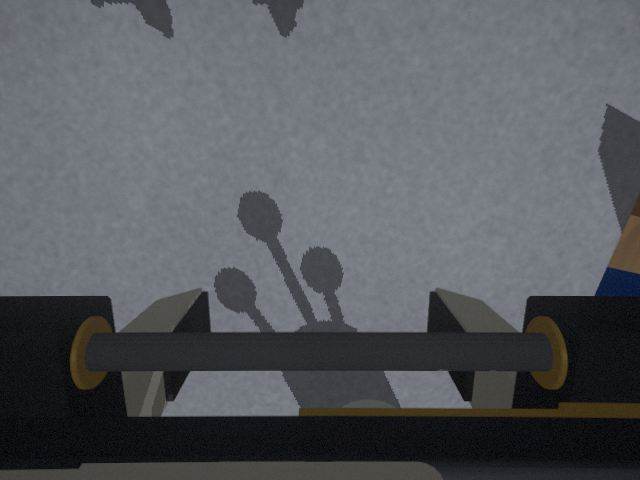

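The moves were refused because every row needs all six keys. The wrist view therefore shows only bare worktop and the open fingers (px 190 and 450). Repeating with full rows.

{"fn": "carry_out", "kwargs": {"plan": [{"tx":34.4,"ty":31.2,"tz":0,"rx":0,"ry":0,"rz":0},{"tx":34.4,"ty":31.2,"tz":0,"rx":0,"ry":0,"rz":0},{"tx":34.4,"ty":31.2,"tz":0,"rx":0,"ry":0,"rz":0},{"tx":34.4,"ty":31.2,"tz":0,"rx":0,"ry":0,"rz":0},{"tx":34.4,"ty":31.2,"tz":0,"rx":0,"ry":0,"rz":0},{"tx":34.4,"ty":31.2,"tz":0,"rx":0,"ry":0,"rz":0},{"tx":34.4,"ty":31.2,"tz":0,"rx":0,"ry":0,"rz":0},{"tx":34.4,"ty":31.2,"tz":0,"rx":0,"ry":0,"rz":0},{"tx":34.4,"ty":31.2,"tz":0,"rx":0,"ry":0,"rz":0},{"tx":34.4,"ty":31.2,"tz":0,"rx":0,"ry":0,"rz":0}], "gripper": 0.6}}

```text
time: 1.1
tool_pos: [461.1, -198.4, 226.5]
tcp_rot: [-3.141, 0.0, 0.223]
contact_force: [0.7, 0.1, 0.2]
grip_width: 36.4
finger_force: 0.0
```

{"fn": "carry_out", "kwargs": {"plan": [{"tx":6.7,"ty":44,"tz":-8,"rx":0,"ry":0,"rz":0.0234},{"tx":6.7,"ty":44,"tz":-8,"rx":0,"ry":0,"rz":0.0234},{"tx":6.7,"ty":44,"tz":-8,"rx":0,"ry":0,"rz":0.0234},{"tx":6.7,"ty":44,"tz":-8,"rx":0,"ry":0,"rz":0.0234},{"tx":6.7,"ty":44,"tz":-8,"rx":0,"ry":0,"rz":0.0234},{"tx":6.7,"ty":44,"tz":-8,"rx":0,"ry":0,"rz":0.0234},{"tx":6.7,"ty":44,"tz":-8,"rx":0,"ry":0,"rz":0.0234},{"tx":6.7,"ty":44,"tz":-8,"rx":0,"ry":0,"rz":0.0234},{"tx":6.7,"ty":44,"tz":-8,"rx":0,"ry":0,"rz":0.0234},{"tx":6.7,"ty":44,"tz":-8,"rx":0,"ry":0,"rz":0.0234},{"tx":0,"ty":0,"tz":0,"rx":0,"ry":0,"rz":0},{"tx":0,"ty":0,"tz":0,"rx":0,"ry":0,"rz":0}]}}

```text
time: 2.3
tool_pos: [526.3, 240.7, 145.8]
tcp_rot: [3.142, 0.002, 0.459]
contact_force: [0.0, -0.2, -0.5]
grip_width: 36.4
finger_force: 0.0
```

```bash
python3 - <<'E'
from h import *
o=bot.get_obs();print({k:np.round(o[k],3) for k in('time','tool_pos','tcp_rot','contact_force','grip_width','joint_positions')})
save('wrist','w2')
E
```

```text
{'time': np.float64(2.3), 'tool_pos': array([526.336, 240.672, 145.822]), 'tcp_rot': array([3.142e+00, 2.000e-03, 4.590e-01]), 'contact_force': array([ 0.021, -0.165, -0.481]), 'grip_width': np.float64(36.445), 'joint_positions': array([ 0.297,  0.513,  1.487, -0.   ,  1.144,  1.409])}
```

View pics/w2.png

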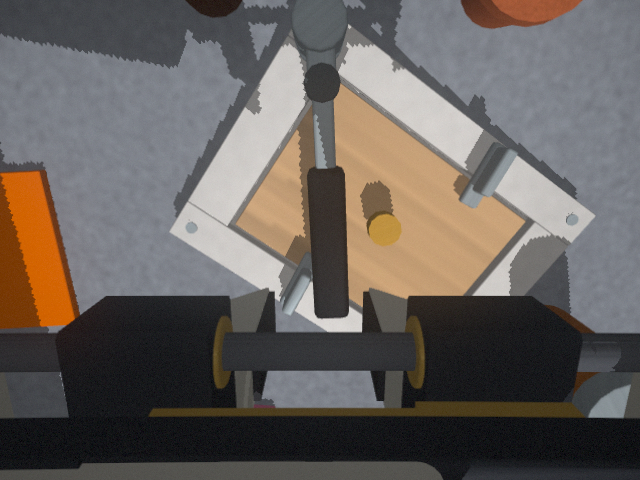

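The wrist view shows the bolt head (320,25), the handle from (326,170) to (331,315), the knob (384,229), button1's fin from (505,147) to (470,198) and button0 at about (297,283). Refining the positions from these.

```bash
python3 - <<'E'
from h import *
W=lambda p,z:px2w('w2',p,z)
P=W([(320,25),(326,170),(332,316),(384,229),(191,228),(572,220)],[70,68,68,42,22,22]); print(P.round(1))
b=P[0];
for p in P[1:3]: d=p-b; print('ang',np.arctan2(d[1],d[0])%6.2832,np.hypot(d[0],d[1]))
print('b1 fin ends',W([(511,152),(472,203)],[46,46]).round(1))
print('corners',W([(595,216),(170,231)],22).round(1))
print('b0 long-end',W([(302,258),(287,312)],46).round(1))
E
```

```text
[[640.6 295.7  70. ]
 [576.7 260.2  68. ]
 [497.7 216.5  68. ]
 [557.8 207.7  42. ]
 [495.6 325.   22. ]
 [618.4  88.9  22. ]]
ang 3.6479854383249233 73.10386361885438
ang 3.6473681213739706 163.32876019292857
b1 fin ends [[634.7 162.6  46. ]
 [597.6 167.   46. ]]
corners [[627.6  76.5  22. ]
 [487.  337.4  22. ]]
b0 long-end [[517.2 247.7  46. ]
 [478.  240.2  46. ]]
```

{"fn": "carry_out", "kwargs": {"plan": [{"tx":2.3,"ty":-7,"tz":-20,"rx":0,"ry":0,"rz":0.046},{"tx":0,"ty":0,"tz":-20,"rx":0,"ry":0,"rz":0},{"tx":0,"ty":0,"tz":-20,"rx":0,"ry":0,"rz":0},{"tx":0,"ty":0,"tz":-20,"rx":0,"ry":0,"rz":0},{"tx":0,"ty":0,"tz":-18,"rx":0,"ry":0,"rz":0},{"tx":0,"ty":0,"tz":0,"rx":0,"ry":0,"rz":0},{"tx":0,"ty":0,"tz":0,"rx":0,"ry":0,"rz":0}]}}

```text
time: 3.05
tool_pos: [529.7, 231.9, 49.3]
tcp_rot: [3.141, -0.0, 0.501]
contact_force: [0.9, 0.1, 0.8]
grip_width: 36.3
finger_force: 0.0
```

```bash
python3 - <<'E'
import numpy as np
b=np.array([641,296]);p=np.array([528.6,233.7]);r=128
# steps of tool centre about bolt, angle from 3.647 downwards
a0=3.647
prev=b+r*np.array([np.cos(a0),np.sin(a0)])
for a in list(np.arange(a0-.08,2.66,-.08)):
    q=b+r*np.array([np.cos(a),np.sin(a)]); print(round(a,3),(q-prev).round(1),q.round(1)); prev=q
E
```

```text
3.567 [-4.6  9.1] [524.4 243.2]
3.487 [-3.8  9.5] [520.6 252.7]
3.407 [-3.1  9.8] [517.5 262.4]
3.327 [-2.3 10. ] [515.2 272.4]
3.247 [-1.5 10.1] [513.7 282.5]
3.167 [-0.7 10.2] [513.  292.7]
3.087 [ 0.1 10.2] [513.2 303. ]
3.007 [ 1.  10.2] [514.2 313.2]
2.927 [ 1.8 10.1] [515.9 323.3]
2.847 [2.6 9.9] [518.5 333.2]
2.767 [3.4 9.7] [521.9 342.8]
2.687 [4.1 9.4] [526.  352.2]
```

{"fn": "carry_out", "kwargs": {"plan": [{"tx":-4.6,"ty":9.1,"tz":0,"rx":0,"ry":0,"rz":-0.08},{"tx":-3.8,"ty":9.5,"tz":0,"rx":0,"ry":0,"rz":-0.08},{"tx":-3.1,"ty":9.8,"tz":0,"rx":0,"ry":0,"rz":-0.08},{"tx":-2.3,"ty":10,"tz":0,"rx":0,"ry":0,"rz":-0.08},{"tx":-1.5,"ty":10.1,"tz":0,"rx":0,"ry":0,"rz":-0.08},{"tx":-0.7,"ty":10.2,"tz":0,"rx":0,"ry":0,"rz":-0.08},{"tx":0.1,"ty":10.2,"tz":0,"rx":0,"ry":0,"rz":-0.08},{"tx":1,"ty":10.2,"tz":0,"rx":0,"ry":0,"rz":-0.08},{"tx":1.8,"ty":10.1,"tz":0,"rx":0,"ry":0,"rz":-0.08}]}}

```text
time: 3.95
tool_pos: [515.7, 321.3, 50.0]
tcp_rot: [3.14, 0.001, -0.221]
contact_force: [-2.8, -3.6, 0.2]
grip_width: 36.5
finger_force: 2.1
```

{"fn": "carry_out", "kwargs": {"plan": [{"tx":2.6,"ty":9.9,"tz":0,"rx":0,"ry":0,"rz":-0.08},{"tx":3.4,"ty":9.7,"tz":0,"rx":0,"ry":0,"rz":-0.08},{"tx":2,"ty":4.7,"tz":0,"rx":0,"ry":0,"rz":-0.04},{"tx":0,"ty":0,"tz":0,"rx":0,"ry":0,"rz":0}]}}

```text
time: 4.35
tool_pos: [524.4, 346.4, 49.9]
tcp_rot: [-3.141, -0.0, -0.417]
contact_force: [-1.0, -0.7, 0.5]
grip_width: 36.8
finger_force: 0.5
```

{"fn": "carry_out", "kwargs": {"plan": [{"tx":1.7,"ty":3.6,"tz":0,"rx":0,"ry":0,"rz":-0.03},{"tx":1.7,"ty":3.6,"tz":0,"rx":0,"ry":0,"rz":-0.03},{"tx":1.8,"ty":3.6,"tz":0,"rx":0,"ry":0,"rz":-0.03}]}}

```text
time: 4.65
tool_pos: [529.2, 356.4, 49.7]
tcp_rot: [3.14, 0.0, -0.508]
contact_force: [-3.8, -1.6, 1.7]
grip_width: 36.9
finger_force: 2.0
```

{"fn": "carry_out", "kwargs": {"plan": [{"tx":1.8,"ty":3.5,"tz":0,"rx":0,"ry":0,"rz":-0.03}]}}

```text
time: 4.75
tool_pos: [531.0, 359.9, 49.8]
tcp_rot: [3.141, 0.0, -0.538]
contact_force: [-2.7, -2.8, 1.9]
grip_width: 36.7
finger_force: 1.9
```

{"fn": "carry_out", "kwargs": {"plan": [{"tx":1.8,"ty":3.5,"tz":0,"rx":0,"ry":0,"rz":-0.03}]}}

```text
time: 4.85
tool_pos: [533.0, 363.4, 49.8]
tcp_rot: [3.141, -0.0, -0.567]
contact_force: [-2.3, -2.7, 0.7]
grip_width: 36.8
finger_force: 1.9
```

{"fn": "carry_out", "kwargs": {"plan": [{"tx":1.8,"ty":3.5,"tz":0,"rx":0,"ry":0,"rz":-0.03}]}}

```text
time: 4.95
tool_pos: [534.2, 365.2, 49.4]
tcp_rot: [3.137, -0.0, -0.597]
contact_force: [-4.8, -11.4, 2.8]
grip_width: 36.8
finger_force: 6.1
```

{"fn": "carry_out", "kwargs": {"plan": [{"tx":1.8,"ty":3.5,"tz":0,"rx":0,"ry":0,"rz":-0.03}]}}

```text
time: 5.05
tool_pos: [536.0, 368.1, 49.4]
tcp_rot: [3.136, -0.001, -0.627]
contact_force: [-4.3, -11.7, 3.9]
grip_width: 36.7
finger_force: 6.0
```

{"fn": "carry_out", "kwargs": {"plan": [{"tx":1.9,"ty":3.3,"tz":0,"rx":0,"ry":0,"rz":-0.03}]}}

```text
time: 5.15
tool_pos: [538.1, 371.2, 49.4]
tcp_rot: [3.136, -0.001, -0.657]
contact_force: [-2.6, -12.3, 4.0]
grip_width: 36.8
finger_force: 6.0
```

The handle met the stop near (534,365), and the force rose to about 12.5 N as it began kinking. About 13 mm more gives a kink of roughly 0.2 rad.

{"fn": "carry_out", "kwargs": {"plan": [{"tx":2.2,"ty":3.3,"tz":0,"rx":0,"ry":0,"rz":-0.04},{"tx":2.3,"ty":3.3,"tz":0,"rx":0,"ry":0,"rz":-0.04},{"tx":2.4,"ty":3.2,"tz":0,"rx":0,"ry":0,"rz":-0.04}]}}

```text
time: 5.45
tool_pos: [545.8, 380.4, 49.5]
tcp_rot: [3.137, -0.003, -0.778]
contact_force: [-1.0, -15.2, 3.1]
grip_width: 36.8
finger_force: 5.7
```

{"fn": "carry_out", "kwargs": {"plan": [{"tx":0,"ty":0,"tz":0,"rx":0,"ry":0,"rz":0},{"tx":0,"ty":0,"tz":0,"rx":0,"ry":0,"rz":0},{"tx":0,"ty":0,"tz":0,"rx":0,"ry":0,"rz":0}]}}

```text
time: 5.75
tool_pos: [546.2, 380.8, 49.6]
tcp_rot: [3.138, -0.003, -0.776]
contact_force: [-1.2, -11.5, 1.8]
grip_width: 36.9
finger_force: 4.5
```

```bash
python3 - <<'E'
from h import *
save('top','t2');im=cv2.imread('pics/t2.png')
save('wrist','w3')
cv2.imwrite('pics/c2.png',np.hstack([cv2.resize(im[150:270,180:320],(460,394),interpolation=cv2.INTER_CUBIC),cv2.resize(cv2.imread('pics/w3.png'),(340,255))[:,:].copy() if 0 else cv2.copyMakeBorder(cv2.resize(cv2.imread('pics/w3.png'),(340,255)),0,139,0,0,0)]))
E
```

```text
(no output)
```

View pics/c2.png

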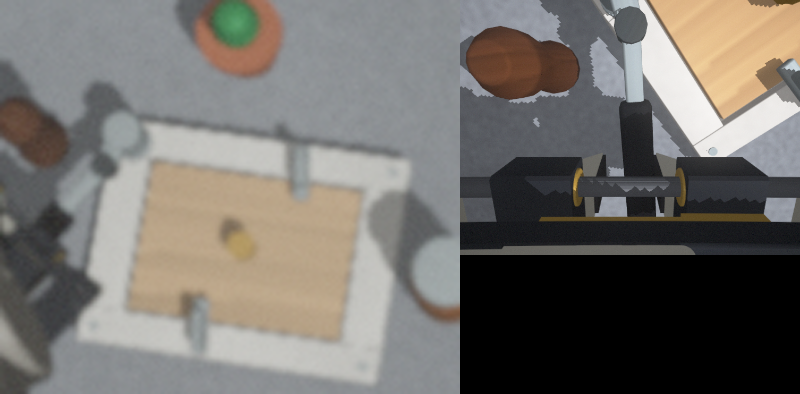

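Wrist inset: the handle is between the fingers, collar at wrist px (320,47) and the handle axis running from about (331,207) to (343,376). Working out the kink.

```bash
python3 - <<'E'
from h import *
P=px2w('w3',[(320,47),(323,110),(331,207),(342,376)],68);print(P.round(1))
d=P[-1]-P[0];
for i,j in((0,1),(0,2),(0,3),(2,3)):
    d=P[j]-P[i];a=np.arctan2(d[1],d[0]);print(i,j,a,'kink',2.655-a)
d=P[0,:2]-np.array([641,296]);print('collar',np.arctan2(d[1],d[0]),np.hypot(*d))
E
```

```text
[[617.  312.1  68. ]
 [603.1 324.3  68. ]
 [578.6 344.4  68. ]
 [528.4 387.1  68. ]]
0 1 2.4184802572385324 kink 0.23651974276146737
0 2 2.4414889255758565 kink 0.2135110744241433
0 3 2.4390489323912385 kink 0.21595106760876126
2 3 2.4371943453436784 kink 0.2178056546563214
collar 2.550685576516579 28.95617272861073
```

Kink ≈0.21, as wanted. Back off, lift clear, and go to button0's start with the fingers closed.

{"fn": "carry_out", "kwargs": {"plan": [{"tx":-2,"ty":-2.5,"tz":0,"rx":0,"ry":0,"rz":0},{"tx":-2,"ty":-2.5,"tz":0,"rx":0,"ry":0,"rz":0},{"tx":0,"ty":0,"tz":10,"rx":0,"ry":0,"rz":0},{"tx":0,"ty":0,"tz":30,"rx":0,"ry":0,"rz":0},{"tx":0,"ty":0,"tz":40,"rx":0,"ry":0,"rz":0}]}}

```text
time: 6.35
tool_pos: [540.6, 379.1, 128.8]
tcp_rot: [3.139, 0.001, -0.777]
contact_force: [0.9, -0.0, 0.3]
grip_width: 36.4
finger_force: 0.0
```

{"fn": "carry_out", "kwargs": {"plan": [{"tx":-7.2,"ty":-33.4,"tz":0,"rx":0,"ry":0,"rz":0.128},{"tx":-7.2,"ty":-33.4,"tz":0,"rx":0,"ry":0,"rz":0.128},{"tx":-7.2,"ty":-33.4,"tz":0,"rx":0,"ry":0,"rz":0.128},{"tx":-7.2,"ty":-33.4,"tz":0,"rx":0,"ry":0,"rz":0.128},{"tx":-7.2,"ty":-33.4,"tz":0,"rx":0,"ry":0,"rz":0.128},{"tx":0,"ty":0,"tz":0,"rx":0,"ry":0,"rz":0},{"tx":0,"ty":0,"tz":0,"rx":0,"ry":0,"rz":0}], "gripper": 1}}

```text
time: 7.05
tool_pos: [506.2, 212.4, 130.0]
tcp_rot: [-3.14, -0.002, -0.14]
contact_force: [0.7, 0.7, 0.1]
grip_width: 0.6
finger_force: 0.0
```

```bash
python3 - <<'E'
from h import *
save('wrist','w4')
print(bot.get_obs()['tool_pos'])
for n,pv,u,v,th0 in(('b0',(484.7,238.9),(.99,-.14),(.14,.99),.33),('b1',(627.3,161),(-.99,.14),(-.14,-.99),.0)):
    pv,u,v=map(np.array,(pv,u,v)); prev=None
    for th in np.arange(th0-.1,1.46,.15 if n=='b0' else .15):
        K=16*np.array([np.cos(th),np.sin(th)])+4*np.array([np.sin(th),-np.cos(th)])
        if prev is None:K[1]-=6
        c=K+(9.5,-19);w=pv+c[0]*u+c[1]*v
        print(n,round(th,2),w.round(1),(w-prev).round(1) if prev is not None else '');prev=w
E
```

```text
[506.22021928 213.06482929 129.76126814]
b0 0.23 [506.9 210.3] 
b0 0.38 [507.9 218.7] [1.  8.4]
b0 0.53 [507.8 221.1] [-0.2  2.5]
b0 0.68 [507.2 223.5] [-0.5  2.4]
b0 0.83 [506.3 225.9] [-0.9  2.3]
b0 0.98 [505.1 228. ] [-1.2  2.1]
b0 1.13 [503.6 229.9] [-1.5  1.9]
b0 1.28 [501.8 231.6] [-1.8  1.7]
b0 1.43 [499.7 233. ] [-2.   1.4]
b1 -0.1 [606.8 194.8] 
b1 0.05 [605.  186.6] [-1.8 -8.2]
b1 0.2 [604.3 184.2] [-0.6 -2.4]
b1 0.35 [604.1 181.7] [-0.3 -2.5]
b1 0.5 [604.2 179.3] [ 0.1 -2.5]
b1 0.65 [604.6 176.8] [ 0.5 -2.4]
b1 0.8 [605.5 174.5] [ 0.8 -2.3]
b1 0.95 [606.6 172.3] [ 1.2 -2.2]
b1 1.1 [608.1 170.3] [ 1.5 -2. ]
b1 1.25 [609.9 168.6] [ 1.8 -1.7]
b1 1.4 [611.8 167.1] [ 2.  -1.5]
```

View pics/w4.png

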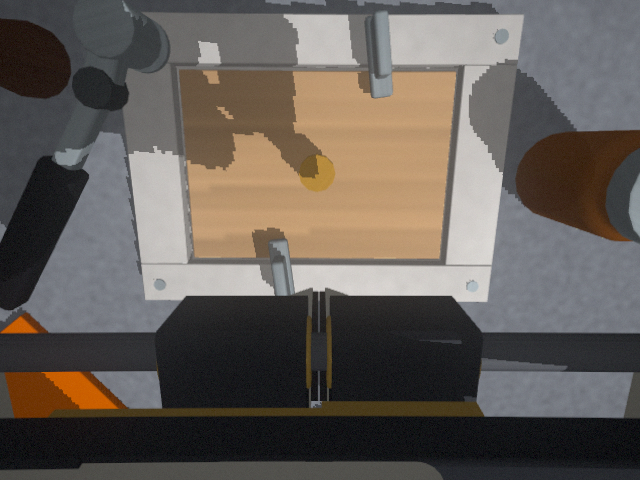

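The view shows button1's fin from (379,14) to (381,93), button0's tip at (279,241) running to (287,292), and the knob at (317,173). Both buttons are near 0 and nothing is in the way. Quick check of their angles.

```bash
python3 - <<'E'
from h import *
P=px2w('w4',[(279,241),(287,292),(381,78),(378,14),(317,173),(502,36),(160,284),(472,285)],[46,46,46,46,42,22,22,22]);print(P.round(1))
d=P[0]-P[1];print(np.arctan2(d[1],d[0])+.14);d=P[3]-P[2];print(np.arctan2(d[1],d[0])+.14)
d=P[7]-P[6];print('yaw',np.arctan2(d[1],d[0])+np.pi/2);d=P[5]-P[7];print('yaw',np.arctan2(d[1],d[0]))
E
```

```text
[[520.5 235.2  46. ]
 [486.9 235.7  46. ]
 [603.7 164.4  46. ]
 [634.9 163.   46. ]
 [557.5 206.5  42. ]
 [618.5  88.6  22. ]
 [496.  324.7  22. ]
 [465.3 111.8  22. ]]
0.12549576368793866
0.09398316625756703
yaw -0.1433816829312573
yaw -0.15044337197421784
```

{"fn": "carry_out", "kwargs": {"plan": [{"tx":0,"ty":-4,"tz":-25,"rx":0,"ry":0,"rz":0},{"tx":0,"ty":0,"tz":-25,"rx":0,"ry":0,"rz":0},{"tx":0,"ty":0,"tz":-25,"rx":0,"ry":0,"rz":0},{"tx":0,"ty":0,"tz":-20,"rx":0,"ry":0,"rz":0},{"tx":0,"ty":0,"tz":0,"rx":0,"ry":0,"rz":0}]}}

```text
time: 7.6
tool_pos: [504.0, 209.2, 31.3]
tcp_rot: [3.14, 0.004, -0.137]
contact_force: [0.2, -0.6, -0.3]
grip_width: 0.5
finger_force: 0.0
```

{"fn": "carry_out", "kwargs": {"plan": [{"tx":1,"ty":4,"tz":0,"rx":0,"ry":0,"rz":0},{"tx":0.7,"ty":5,"tz":0,"rx":0,"ry":0,"rz":0},{"tx":-0.2,"ty":2.5,"tz":0,"rx":0,"ry":0,"rz":0},{"tx":-0.5,"ty":2.4,"tz":0,"rx":0,"ry":0,"rz":0},{"tx":-0.9,"ty":2.3,"tz":0,"rx":0,"ry":0,"rz":0},{"tx":-1.2,"ty":2.1,"tz":0,"rx":0,"ry":0,"rz":0},{"tx":-1.5,"ty":1.9,"tz":0,"rx":0,"ry":0,"rz":0},{"tx":-1.8,"ty":1.7,"tz":0,"rx":0,"ry":0,"rz":0},{"tx":-2,"ty":1.4,"tz":0,"rx":0,"ry":0,"rz":0},{"tx":0,"ty":0,"tz":0,"rx":0,"ry":0,"rz":0},{"tx":0,"ty":0,"tz":0,"rx":0,"ry":0,"rz":0}]}}

```text
time: 8.7
tool_pos: [501.4, 232.5, 35.1]
tcp_rot: [-3.139, -0.005, -0.138]
contact_force: [6.1, 0.7, 2.3]
grip_width: 0.4
finger_force: 2.6
```

{"fn": "carry_out", "kwargs": {"plan": [{"tx":-2,"ty":0.5,"tz":0,"rx":0,"ry":0,"rz":0},{"tx":0,"ty":0,"tz":0,"rx":0,"ry":0,"rz":0},{"tx":4,"ty":-4,"tz":0,"rx":0,"ry":0,"rz":0},{"tx":4,"ty":-4,"tz":5,"rx":0,"ry":0,"rz":0},{"tx":0,"ty":0,"tz":35,"rx":0,"ry":0,"rz":0},{"tx":33,"ty":-9,"tz":0,"rx":0,"ry":0,"rz":0},{"tx":33,"ty":-9,"tz":0,"rx":0,"ry":0,"rz":0},{"tx":33,"ty":-9,"tz":0,"rx":0,"ry":0,"rz":0},{"tx":0,"ty":0,"tz":0,"rx":0,"ry":0,"rz":0},{"tx":0,"ty":0,"tz":0,"rx":0,"ry":0,"rz":0}]}}

```text
time: 9.7
tool_pos: [603.5, 196.6, 73.1]
tcp_rot: [3.141, 0.002, -0.138]
contact_force: [-1.1, -0.0, -0.1]
grip_width: 0.4
finger_force: 0.0
```

{"fn": "carry_out", "kwargs": {"plan": [{"tx":2,"ty":0,"tz":-20,"rx":0,"ry":0,"rz":0},{"tx":0,"ty":0,"tz":-18,"rx":0,"ry":0,"rz":0},{"tx":0,"ty":0,"tz":0,"rx":0,"ry":0,"rz":0}]}}

```text
time: 10.0
tool_pos: [602.7, 197.2, 33.2]
tcp_rot: [3.139, 0.007, -0.137]
contact_force: [-0.9, -0.4, 0.1]
grip_width: 0.5
finger_force: 0.0
```

{"fn": "carry_out", "kwargs": {"plan": [{"tx":0,"ty":-5,"tz":0,"rx":0,"ry":0,"rz":0},{"tx":0,"ty":-5,"tz":0,"rx":0,"ry":0,"rz":0},{"tx":-0.3,"ty":-4.8,"tz":0,"rx":0,"ry":0,"rz":0},{"tx":0.1,"ty":-2.5,"tz":0,"rx":0,"ry":0,"rz":0},{"tx":0.5,"ty":-2.4,"tz":0,"rx":0,"ry":0,"rz":0},{"tx":0.8,"ty":-2.3,"tz":0,"rx":0,"ry":0,"rz":0},{"tx":1.2,"ty":-2.2,"tz":0,"rx":0,"ry":0,"rz":0},{"tx":1.5,"ty":-2,"tz":0,"rx":0,"ry":0,"rz":0},{"tx":1.8,"ty":-1.7,"tz":0,"rx":0,"ry":0,"rz":0},{"tx":2,"ty":-1.5,"tz":0,"rx":0,"ry":0,"rz":0},{"tx":0,"ty":0,"tz":0,"rx":0,"ry":0,"rz":0}]}}

```text
time: 11.1
tool_pos: [611.3, 167.3, 35.2]
tcp_rot: [3.14, 0.006, -0.137]
contact_force: [-7.1, -0.4, 2.3]
grip_width: 0.7
finger_force: 3.3
```

{"fn": "carry_out", "kwargs": {"plan": [{"tx":2,"ty":-0.5,"tz":0,"rx":0,"ry":0,"rz":0},{"tx":0,"ty":0,"tz":0,"rx":0,"ry":0,"rz":0},{"tx":-4,"ty":4,"tz":0,"rx":0,"ry":0,"rz":0},{"tx":-4,"ty":4,"tz":5,"rx":0,"ry":0,"rz":0},{"tx":0,"ty":0,"tz":40,"rx":0,"ry":0,"rz":0},{"tx":-24,"ty":16,"tz":40,"rx":0,"ry":0,"rz":0},{"tx":-24,"ty":16,"tz":0,"rx":0,"ry":0,"rz":0},{"tx":0,"ty":0,"tz":0,"rx":0,"ry":0,"rz":0},{"tx":0,"ty":0,"tz":0,"rx":0,"ry":0,"rz":0}]}}

```text
time: 12.0
tool_pos: [559.7, 207.7, 121.4]
tcp_rot: [-3.142, -0.001, -0.136]
contact_force: [0.8, -0.2, -0.1]
grip_width: 0.1
finger_force: 0.0
```

{"fn": "carry_out", "kwargs": {"plan": [{"tx":0,"ty":0,"tz":0,"rx":0,"ry":0,"rz":0},{"tx":0,"ty":0,"tz":0,"rx":0,"ry":0,"rz":0},{"tx":0,"ty":0,"tz":0,"rx":0,"ry":0,"rz":0}], "gripper": 0.45}}

```text
time: 12.3
tool_pos: [560.0, 206.7, 120.1]
tcp_rot: [3.141, 0.001, -0.138]
contact_force: [-0.6, -0.0, 1.0]
grip_width: 19.7
finger_force: 0.0
```

```bash
python3 - <<'E'
from h import *
save('wrist','w5'); save('top','t5')
a=cv2.resize(cv2.imread('pics/w5.png'),(400,300)); b=cv2.resize(cv2.imread('pics/t5.png')[150:270,180:340],(400,300),interpolation=cv2.INTER_CUBIC)
cv2.imwrite('pics/c5.png',np.hstack([a,b]))
E
```

```text
(no output)
```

View pics/c5.png

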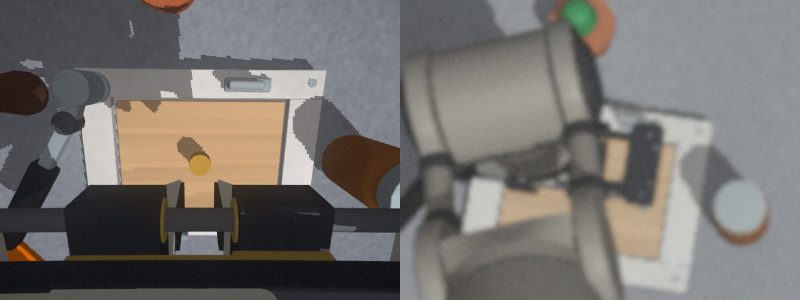

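Button1 (wrist inset 247,85) now lies parallel to the rail and the knob is centred laterally (200,165). Button0 is hidden under the gripper, so I'll step back to check it.

{"fn": "carry_out", "kwargs": {"plan": [{"tx":-40,"ty":0,"tz":10,"rx":0,"ry":0,"rz":0},{"tx":-40,"ty":0,"tz":10,"rx":0,"ry":0,"rz":0},{"tx":0,"ty":0,"tz":0,"rx":0,"ry":0,"rz":0},{"tx":0,"ty":0,"tz":0,"rx":0,"ry":0,"rz":0}]}}

```text
time: 12.8
tool_pos: [479.9, 207.4, 141.3]
tcp_rot: [-3.141, -0.001, -0.137]
contact_force: [0.5, -0.3, 0.6]
grip_width: 50.6
finger_force: 0.0
```

```bash
python3 - <<'E'
from h import *
print(px2w('w5',[(320,264)],42))
save('wrist','w6');o=bot.get_obs();print(o['tool_pos'],o['grip_width'])
E
```

```text
[[557.84080597 206.35948847  42.        ]]
[480.60979687 207.32892678 141.13097686] 50.07258315254762
```

View pics/w6.png

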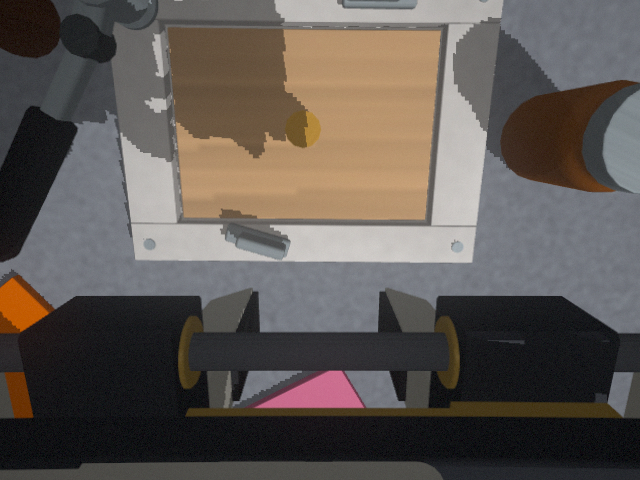

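Button0 runs from (228,232) to (289,248), about 0.25 rad short of a full quarter turn, so ≈1.32, which is enough. The knob is at (557.8,206.4); grasping it.

{"fn": "carry_out", "kwargs": {"plan": [{"tx":38.8,"ty":-0.5,"tz":-10,"rx":0,"ry":0,"rz":0},{"tx":38.8,"ty":-0.5,"tz":-20,"rx":0,"ry":0,"rz":0},{"tx":0,"ty":0,"tz":-25,"rx":0,"ry":0,"rz":0},{"tx":0,"ty":0,"tz":-25,"rx":0,"ry":0,"rz":0},{"tx":0,"ty":0,"tz":-20,"rx":0,"ry":0,"rz":0},{"tx":0,"ty":0,"tz":-15,"rx":0,"ry":0,"rz":0},{"tx":0,"ty":0,"tz":0,"rx":0,"ry":0,"rz":0},{"tx":0,"ty":0,"tz":0,"rx":0,"ry":0,"rz":0}]}}

```text
time: 13.65
tool_pos: [558.1, 206.1, 25.4]
tcp_rot: [3.141, 0.0, -0.138]
contact_force: [0.2, 0.2, 1.1]
grip_width: 50.6
finger_force: 0.0
```

{"fn": "carry_out", "kwargs": {"plan": [{"tx":0,"ty":0,"tz":0,"rx":0,"ry":0,"rz":0},{"tx":0,"ty":0,"tz":0,"rx":0,"ry":0,"rz":0},{"tx":0,"ty":0,"tz":0,"rx":0,"ry":0,"rz":0},{"tx":0,"ty":0,"tz":0,"rx":0,"ry":0,"rz":0},{"tx":0,"ty":0,"tz":0,"rx":0,"ry":0,"rz":0}], "gripper": 1}}

```text
time: 14.15
tool_pos: [557.4, 206.4, 26.2]
tcp_rot: [-3.141, -0.001, -0.137]
contact_force: [-0.1, 0.7, 2.6]
grip_width: 21.0
finger_force: 30.0
```

{"fn": "carry_out", "kwargs": {"plan": [{"tx":0,"ty":0,"tz":5,"rx":0,"ry":0,"rz":0},{"tx":0,"ty":0,"tz":8,"rx":0,"ry":0,"rz":0},{"tx":0,"ty":0,"tz":10,"rx":0,"ry":0,"rz":0},{"tx":0,"ty":0,"tz":15,"rx":0,"ry":0,"rz":0},{"tx":0,"ty":0,"tz":20,"rx":0,"ry":0,"rz":0},{"tx":0,"ty":0,"tz":20,"rx":0,"ry":0,"rz":0},{"tx":0,"ty":0,"tz":20,"rx":0,"ry":0,"rz":0},{"tx":0,"ty":0,"tz":20,"rx":0,"ry":0,"rz":0},{"tx":0,"ty":0,"tz":15,"rx":0,"ry":0,"rz":0},{"tx":0,"ty":0,"tz":7,"rx":0,"ry":0,"rz":0},{"tx":0,"ty":0,"tz":0,"rx":0,"ry":0,"rz":0}]}}

```text
time: 15.25
tool_pos: [557.7, 206.4, 167.1]
tcp_rot: [-3.141, -0.002, -0.137]
contact_force: [0.2, 0.2, -2.8]
grip_width: 20.7
finger_force: 30.0
```

{"fn": "carry_out", "kwargs": {"plan": [{"tx":0,"ty":-10,"tz":0,"rx":0,"ry":0,"rz":0},{"tx":0,"ty":-20,"tz":0,"rx":0,"ry":0,"rz":0},{"tx":0,"ty":-26,"tz":0,"rx":0,"ry":0,"rz":0},{"tx":0,"ty":-26,"tz":0,"rx":0,"ry":0,"rz":0},{"tx":0,"ty":-26,"tz":0,"rx":0,"ry":0,"rz":0},{"tx":0,"ty":-26,"tz":0,"rx":0,"ry":0,"rz":0},{"tx":0,"ty":-26,"tz":0,"rx":0,"ry":0,"rz":0},{"tx":0,"ty":-26,"tz":0,"rx":0,"ry":0,"rz":0},{"tx":0,"ty":-26,"tz":0,"rx":0,"ry":0,"rz":0}]}}

```text
time: 16.15
tool_pos: [556.3, -7.4, 164.6]
tcp_rot: [3.141, 0.002, -0.138]
contact_force: [-0.1, 0.0, -2.8]
grip_width: 21.0
finger_force: 30.0
```

{"fn": "carry_out", "kwargs": {"plan": [{"tx":0,"ty":-26,"tz":0,"rx":0,"ry":0,"rz":0},{"tx":0,"ty":-26,"tz":0,"rx":0,"ry":0,"rz":0},{"tx":0,"ty":-26,"tz":0,"rx":0,"ry":0,"rz":0},{"tx":0,"ty":-26,"tz":0,"rx":0,"ry":0,"rz":0},{"tx":0,"ty":-26,"tz":0,"rx":0,"ry":0,"rz":0},{"tx":0,"ty":-26,"tz":0,"rx":0,"ry":0,"rz":0},{"tx":0,"ty":-26,"tz":0,"rx":0,"ry":0,"rz":0},{"tx":0,"ty":-26,"tz":0,"rx":0,"ry":0,"rz":0},{"tx":0,"ty":-15,"tz":0,"rx":0,"ry":0,"rz":0},{"tx":0,"ty":-8,"tz":0,"rx":0,"ry":0,"rz":0},{"tx":0,"ty":0,"tz":0,"rx":0,"ry":0,"rz":0}]}}

```text
time: 17.25
tool_pos: [556.8, -237.3, 165.1]
tcp_rot: [-3.141, 0.001, -0.138]
contact_force: [0.0, -0.2, -1.6]
grip_width: 20.8
finger_force: 30.0
```

{"fn": "carry_out", "kwargs": {"plan": [{"tx":0,"ty":0,"tz":-15,"rx":0,"ry":0,"rz":0},{"tx":0,"ty":0,"tz":-25,"rx":0,"ry":0,"rz":0},{"tx":0,"ty":0,"tz":-25,"rx":0,"ry":0,"rz":0},{"tx":0,"ty":0,"tz":-25,"rx":0,"ry":0,"rz":0},{"tx":0,"ty":0,"tz":-18,"rx":0,"ry":0,"rz":0},{"tx":0,"ty":0,"tz":-10,"rx":0,"ry":0,"rz":0},{"tx":0,"ty":0,"tz":-5,"rx":0,"ry":0,"rz":0},{"tx":0,"ty":0,"tz":-3,"rx":0,"ry":0,"rz":0},{"tx":0,"ty":0,"tz":0,"rx":0,"ry":0,"rz":0},{"tx":0,"ty":0,"tz":0,"rx":0,"ry":0,"rz":0}]}}

```text
time: 18.25
tool_pos: [557.7, -236.9, 40.6]
tcp_rot: [3.141, -0.001, -0.137]
contact_force: [0.4, 0.8, -1.5]
grip_width: 20.9
finger_force: 30.0
```

{"fn": "carry_out", "kwargs": {"plan": [{"tx":0,"ty":0,"tz":-2,"rx":0,"ry":0,"rz":0},{"tx":0,"ty":0,"tz":-2,"rx":0,"ry":0,"rz":0},{"tx":0,"ty":0,"tz":0,"rx":0,"ry":0,"rz":0}]}}

```text
time: 18.55
tool_pos: [557.1, -236.7, 35.6]
tcp_rot: [-3.142, 0.0, -0.137]
contact_force: [0.7, 0.7, -1.9]
grip_width: 20.6
finger_force: 30.0
```

{"fn": "carry_out", "kwargs": {"plan": [{"tx":0,"ty":0,"tz":-1,"rx":0,"ry":0,"rz":0},{"tx":0,"ty":0,"tz":-1,"rx":0,"ry":0,"rz":0},{"tx":0,"ty":0,"tz":-0.5,"rx":0,"ry":0,"rz":0},{"tx":0,"ty":0,"tz":0,"rx":0,"ry":0,"rz":0},{"tx":0,"ty":0,"tz":0,"rx":0,"ry":0,"rz":0}]}}

```text
time: 19.05
tool_pos: [557.3, -236.8, 34.2]
tcp_rot: [3.141, -0.0, -0.137]
contact_force: [-1.6, 1.5, 5.3]
grip_width: 20.7
finger_force: 30.0
```

Contact: the force changed from -2 to +5 N. Releasing and lifting off.

{"fn": "carry_out", "kwargs": {"plan": [{"tx":0,"ty":0,"tz":0,"rx":0,"ry":0,"rz":0},{"tx":0,"ty":0,"tz":0,"rx":0,"ry":0,"rz":0},{"tx":0,"ty":0,"tz":0,"rx":0,"ry":0,"rz":0},{"tx":0,"ty":0,"tz":0,"rx":0,"ry":0,"rz":0},{"tx":0,"ty":0,"tz":0,"rx":0,"ry":0,"rz":0}], "gripper": 0.45}}

```text
time: 19.55
tool_pos: [557.2, -236.7, 33.1]
tcp_rot: [3.142, 0.0, -0.137]
contact_force: [-0.7, -0.7, 0.2]
grip_width: 49.8
finger_force: 0.0
```

{"fn": "carry_out", "kwargs": {"plan": [{"tx":0,"ty":0,"tz":10,"rx":0,"ry":0,"rz":0},{"tx":0,"ty":0,"tz":30,"rx":0,"ry":0,"rz":0},{"tx":0,"ty":0,"tz":40,"rx":0,"ry":0,"rz":0},{"tx":0,"ty":0,"tz":40,"rx":0,"ry":0,"rz":0},{"tx":-40,"ty":0,"tz":10,"rx":0,"ry":0,"rz":0},{"tx":-40,"ty":0,"tz":0,"rx":0,"ry":0,"rz":0},{"tx":-40,"ty":0,"tz":0,"rx":0,"ry":0,"rz":0},{"tx":0,"ty":0,"tz":0,"rx":0,"ry":0,"rz":0},{"tx":0,"ty":0,"tz":0,"rx":0,"ry":0,"rz":0}]}}

```text
time: 20.45
tool_pos: [437.2, -237.1, 164.4]
tcp_rot: [3.141, -0.002, -0.138]
contact_force: [-0.3, 0.0, -0.1]
grip_width: 51.0
finger_force: 0.0
```

```bash
python3 - <<'E'
from h import *
save('top','t7')
cv2.imwrite('pics/c7.png',cv2.resize(cv2.imread('pics/t7.png')[130:300,170:490],(800,425),interpolation=cv2.INTER_CUBIC))
E
```

```text
(no output)
```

View pics/c7.png

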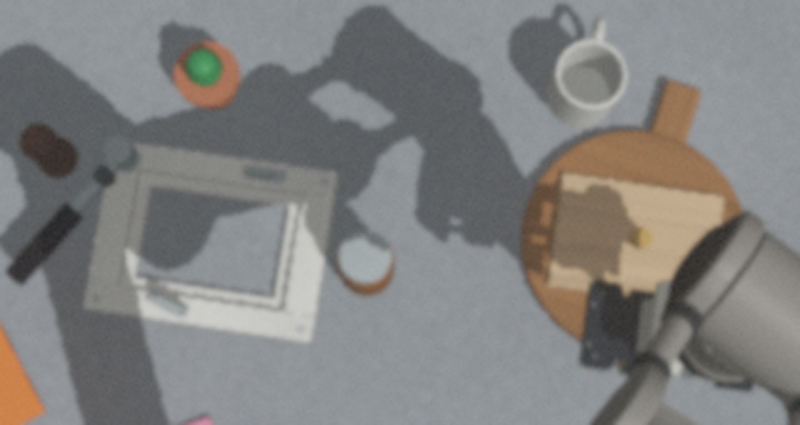

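The panel lies flat on the board with its knob at (642,237) near the board's centre. The wrench is kinked, both buttons are aside, and the bystanders are in place. Handing in.

```bash
python3 -c "
from plant import bot
print(bot.close_job())"
```

```text
the job is handed in; nothing more can be done
None
```

I handed the job in after about 20 s of robot time, but no verdict came back. My own checks show the bolt home, the wrench tripped at about 0.21 rad, both buttons turned well aside, the panel flat near the middle of the board with its knob up, the bystanders in place, and the gripper clear.

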